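# Unlatch the ware pen's gate in front of the cream jug

## Robot

A 7-joint arm with a two-finger parallel gripper is mounted at the origin on a cart in front of the work surface, level with it; the furniture and walls round the work are solid. World frame = base frame: x ahead of the robot, y to its left, z up, the work surface at z = 0. Lengths are in m, angles in rad, forces in N, time in s.
With the tool pointing down it reaches from about 0.425 to 0.825 m from the base axis. Payload 3.6 kg.
Tool frame: the origin (TCP) lies between the finger pads; the fingertips stand arm.tcp_to_tips ahead of it and the grasp point (between the pads) lies 8 mm behind it (arm.tcp_to_tips is the distance from the TCP to the fingertips, in m); z points along the fingers, y is the line along which they close (so a half turn about z gives the same grasp; the last joint's range is limited). The gripper opens to 93 mm and grips with 3 to 60 N. Pads are 15 mm wide; open, the fingers measure 128 mm over their backs; the gripper's body (75 mm by 188 mm) begins 65 mm behind the grasp point.
Start: joints at [1.298, 0.615, -0.013, 1.423, 0.008, 1.103, -0.04], TCP at [0.158, -0.63, 0.23] pointing down, gripper open.
Joint ranges: [-3.12, 3.12], [-0.3, 2.06], [-1.34, 1.32], [0.26, 2.42], [-1.36, 4.5], [0.01, 1.98], [-2.84, 2.84]. Speed limits (rad/s): [2.79, 2.79, 3.14, 3.14, 3.14, 3.14, 3.14].

## Interface

Orientations are given as a unit quaternion [w, x, y, z].
In Python, from plant import arm gives the robot as it stands.
- The arm moves only by the tool servo_tool, never from a script. Its argument "commands" is a list that holds one entry, the list of rows, each a list of 7 numbers: the turn, a rotation vector about the tool's x, y, z in degrees, then the shift along the tool's x, y, z in cm, then the opening, from 0 (shut) to 1 (fully open). A call has 1 to 8 rows; each row is the pose to reach, as a shift and turn from the pose commanded when the call began, along the tool's axes at that moment; what a row does not reach only later rows make up. A row lasts 1/12 s, in which the tool goes at most 41.7 mm and 7.16 degrees, less where a joint would pass 70% of its speed; a pose out of reach is approached as far as the arm can. A call with a gripper value outside its range is refused whole. The fingers move at their own pace and stop on an object; the grip force is fixed at half the most. Time passes only in rows, so rows that repeat a pose let the fingers close. It gives the time, the measured TCP pose, the force, the opening and the grip force at its end, in the units of the state.
- arm.get_state(): the state, without advancing time (a new reading comes with each control period).
- arm.camera(name): name is "side" or "top" or "wrist"; returns the picture (400x640x3 uint8, red, green, blue); there is no depth.
- arm.camera_info(name): a dict with "fovy" (degrees; the focal length in pixels is half the picture's height over the tangent of half this angle, whatever the lens; pixels are square), "cx", "cy" (the principal point, pixels), "R" (3x3) and "t" (3): a world point X has camera coordinates R X + t; the wrist camera has in their place "mount" (4x4, takes a point from camera to tool coordinates, whose origin is the TCP and whose axes are the flange's). Camera axes: x right, y down, z forward; pixel columns grow to the right and rows downward; lengths in m; the calibration is good to about 2 mm. A picture is of the moment at which its call begins: read the wrist's pose just before it. camera_info takes no time and is no camera call.
- arm.finish_job(): hands the job in; it is judged then, once.
The state is a dict: "t": time; "qpos": joint angles; "qvel": joint speeds; "tau": joint torques, N m; "ee_pos": TCP position; "orientation": TCP orientation; "wrist_force": force on the tool from outside, world axes, zero at the start; "ft_torque": the same for the moment, N m; "grip_width": opening from 0.0 (shut) to 1.0 (fully open); "gripper_force": force on a finger pad.
Only numpy, scipy, OpenCV 4.12 (cv2) and the standard library are available. Lean on these libraries where they do the work, as an engineer would, in place of code of your own. Each camera call takes 0.05 s, during which the arm holds its last target. There are 200 camera calls.

## Task

A wooden ware pen with two bays stands on the turntable; each bay has a steel gate held shut by a gravity latch bar. Open the gate of the bay in which the cream jug stands: lift its latch bar out of the catch by its thumb lever, the round upright rod nearer the catch, swing the gate wide open towards you, to about a right angle, and let go, so that the bar drops back down and the gate stays open. Leave the other bay's gate latched, and do not knock the jug or the cup.

Things in the scene. Friction and masses are not known exactly. Their poses are not given: they have to be found in the camera images.
- ware_pen: Fixed open-topped wooden pen with two bays side by side, 170 (x) by 376 (y) by 112 mm high; bays 140 mm wide inside, floor 12 mm above the table. Origin: on the table under it, z up. Its own -x is the gated front, which faces the robot at yaw 0; own +y is left seen from the robot. Left bay centred at own y = +0.088, right one at y = -0.088.
- cream_jug: White porcelain cream jug with a dark band, spout and handle, 75 x 121 x 110 mm, standing in one of the two bays (either). Origin: centre of its underside.
- low_cup: White porcelain cup with a dark band and one handle, 87 x 112 x 80 mm, standing in the other bay. Origin: centre of its underside.
- left_lever_top (a point): Centre of the top end of the left gate's thumb lever: a plain upright steel rod 16 mm thick on the latch bar, rising to 178 mm above the table. Fingers above 130 mm clear all else (jug's top: 122 mm) but the flat pin end of the bar, 168 mm high, 76 mm to its left. Lifting it turns the bar about its pin (20 mm up to the stop); the rod then leans a little. 104 mm from the hinge axis along the gate.
- right_lever_top (a point): The same point on the right gate's thumb lever.
- left_hinge (a point): Point on the left gate's vertical hinge axis, at table height. The steel grille gate (136 mm wide, top edge 112 mm above the table) hangs on it by its left edge and swings out to the pen's -x, clockwise seen from above.
- right_hinge (a point): The same for the right gate, hung by its left edge too.
- left_pin (a point): Pivot pin of the left gate's L-shaped latch bar, near the hinge, 155 mm above the table; pin axis level and square to the gate. From it the bar drops and then runs level (14 mm high, centre 97 mm above the table) in front of the gate to the catch on the post at the right, whose 11 mm high lip blocks it. The lever rod stands 76 mm to the side of the pin. All move with the gate.
- right_pin (a point): The same for the right gate's latch bar.
- left_gate (a joint): Left gate: 0 shut, grows as it opens towards the robot, 1.57 square to the front, stop at 1.75 rad. Light friction holds it where it is left; no spring.
- right_gate (a joint): Right gate, the same.
- left_bar (a joint): Left latch bar: 0 down (level, in the catch when the gate is shut), grows as it is lifted, stop at 0.26 rad. Clear of the catch above 0.11 rad (thumb lever about 9 mm up). Falls back to 0 by its own weight (about 1 N at the thumb lever).
- right_bar (a joint): Right latch bar, the same.
Things that resemble listed ones, but are neither listed nor needed, are in the scene too. What is shaped like the cream_jug but red is not meant.

How it is judged:
On the way:
1. the latch bar of the jug's gate is lifted out of its catch while that gate is still shut (((y of cream_jug in the frame of ware_pen above -0.01 m and value of joint left_bar above 0.08 rad and value of joint left_gate below 0.2 rad) or (y of cream_jug in the frame of ware_pen below -0.01 m and value of joint right_bar above 0.08 rad and value of joint right_gate below 0.2 rad))).
At the end, for the whole second after the job is handed in: The gate of the jug's bay stands open by more than 60 degrees (1.05 rad) and at rest, with its latch bar dropped back down (below 0.05 rad); the other bay's gate is shut (below 0.05 rad) with its bar down; the jug and the cup stand upright in their bays within 20 mm of where they stood (((y of cream_jug in the frame of ware_pen above -0.01 m and value of joint left_gate between 1.05 and 1.8 rad and value of joint each of left_bar, right_gate, right_bar below 0.05 rad and velocity of joint left_gate between -0.05 and 0.05 rad/s) or (y of cream_jug in the frame of ware_pen below -0.01 m and value of joint right_gate between 1.05 and 1.8 rad and value of joint each of right_bar, left_gate, left_bar below 0.05 rad and velocity of joint right_gate between -0.05 and 0.05 rad/s)) and distance of each of cream_jug, low_cup from where it was at the start of the episode below 0.02 m and angle between each of cream_jug, low_cup's own z axis and vertical below 0.15 rad); the robot touches nothing.
It fails at once if the gate of the other bay (the cup's) is opened or its latch bar is lifted out of the catch ((y of cream_jug in the frame of ware_pen above -0.01 m and (value of joint right_gate above 0.1 rad or value of joint right_bar above 0.11 rad)) or (y of cream_jug in the frame of ware_pen below -0.01 m and (value of joint left_gate above 0.1 rad or value of joint left_bar above 0.11 rad))).
It fails at once if the jug or the cup is knocked over (angle between any of cream_jug, low_cup's own z axis and vertical above 0.5 rad).
It also fails if it takes over 35 s, if anything falls off the work surface, if the arm or the gripper's body presses on something with over 40 N, if the wrist force passes 120 N, or if a joint passes its speed limit or range.

## Working session

There is one attempt and no reset: what is moved stays moved. The work goes in short steps, Python scripts to look and compute and a tool call to move; the robot and the scene stay as the last step left them, time stands still between calls to the robot, and variables do not carry over. Pictures are saved under pics/ and viewed, at most 10 in all, crops included, and the job is handed in when it is done.

Besides the shell and the picture viewer there is one more tool, called after "Emit:" by a JSON object that holds its "api" and its "payload". servo_tool: Moves the arm, as the interface text tells. Its arguments: {"type":"object","properties":{"commands":{"type":"array"}},"required":["commands"]}

```bash
ls; mkdir -p pics; python3 - <<'E'
from plant import arm
import cv2,numpy as np
s=arm.get_state();print({k:np.round(v,3) for k,v in s.items()},arm.tcp_to_tips)
for n in("side","top"):
    cv2.imwrite(f"pics/{n}0.png",arm.camera(n)[:,:,::-1]);i=arm.camera_info(n);print(n,{k:np.round(v,4).tolist() if not isinstance(v,str) else v for k,v in i.items()})
print(arm.camera_info("wrist"))
E
```

```text
pics
{'t': np.float64(0.0), 'qpos': array([ 1.299,  0.616, -0.013,  1.425,  0.008,  1.103, -0.04 ]), 'qvel': array([-0.001, -0.   , -0.001,  0.001, -0.002, -0.001, -0.001]), 'tau': array([-0.0000e+00, -4.5894e+01,  2.0900e-01, -1.6575e+01, -6.1000e-02,
        2.0000e-02,  0.0000e+00]), 'ee_pos': array([ 0.158, -0.63 ,  0.229]), 'orientation': array([-0.001,  0.992,  0.123, -0.   ]), 'wrist_force': array([0.205, 0.247, 0.425]), 'ft_torque': array([-0.009, -0.022,  0.073]), 'gripper_force': np.float64(0.0), 'grip_width': np.float64(1.002)} 0.011
side {'fovy': 50.867, 'cx': 322.3978, 'cy': 204.0975, 'R': [[-0.8524, -0.5229, -0.0059], [-0.2683, 0.447, -0.8533], [0.4488, -0.7258, -0.5213]], 't': [0.4945, 0.2673, 0.6844]}
top {'fovy': 45.4305, 'cx': 311.164, 'cy': 203.3549, 'R': [[0.0236, -0.9993, -0.0281], [-0.9962, -0.0212, -0.0839], [0.0833, 0.0299, -0.9961]], 't': [0.0218, 0.5621, 0.9282]}
{'fovy': 67.86214556565949, 'cx': 319.7065715979398, 'cy': 202.31381873883015, 'mount': array([[-7.24631052e-04, -9.66042807e-01, -2.58381054e-01,
         7.17642073e-02],
       [ 9.99999684e-01, -7.84660268e-04,  1.29206786e-04,
        -6.77227695e-05],
       [-3.27560633e-04, -2.58380879e-01,  9.66043071e-01,
        -1.55960352e-01],
       [ 0.00000000e+00,  0.00000000e+00,  0.00000000e+00,
         1.00000000e+00]])}
```

View pics/top0.png

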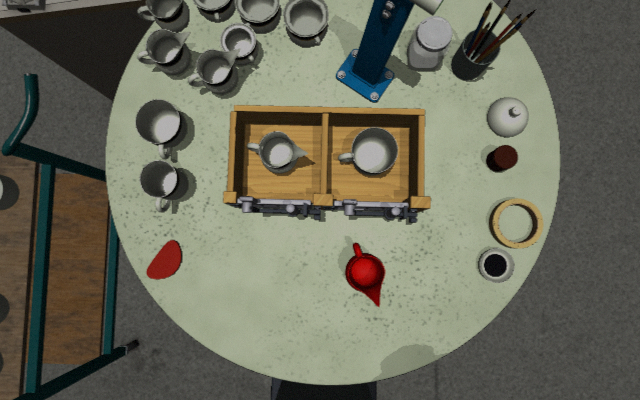

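View pics/side0.png

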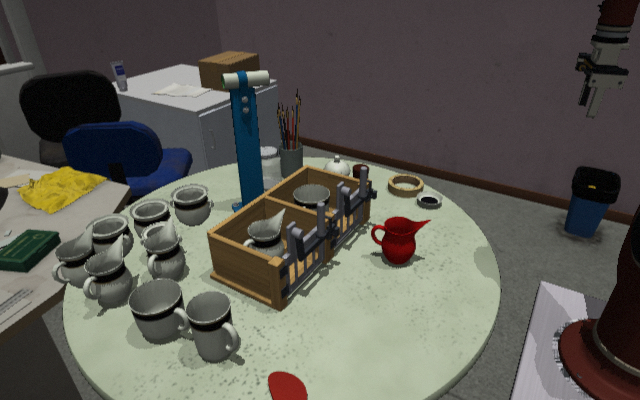

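The jug with a spout, at top px (278,152), stands in the left bay, and the cup at (375,150) is in the right bay. The red jug at (365,272) is a lookalike, and the jugs on the left at (215,70) and others are outside the pen. I'll confirm this and find the lever in enlarged crops.

```bash
python3 - <<'E'
import cv2
a=cv2.imread("pics/top0.png")[95:225,220:440];b=cv2.imread("pics/side0.png")[155:305,205:385]
cv2.imwrite("pics/topc.png",cv2.resize(a,None,fx=3.5,fy=3.5,interpolation=cv2.INTER_CUBIC))
cv2.imwrite("pics/sidec.png",cv2.resize(b,None,fx=4,fy=4,interpolation=cv2.INTER_CUBIC))
E
```

```text
(no output)
```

View pics/topc.png

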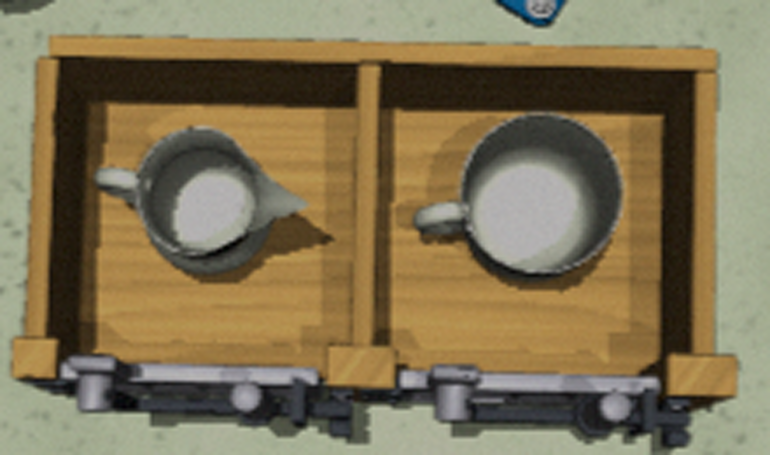

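View pics/sidec.png

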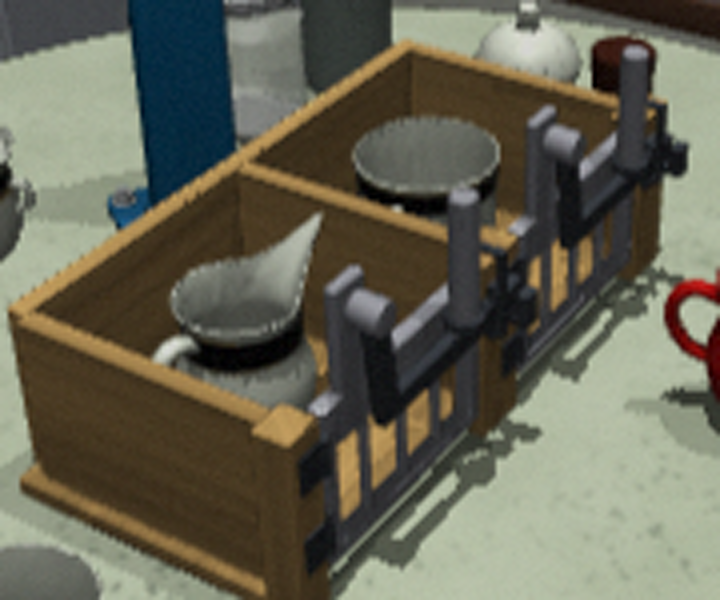

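The crops show the jug with its spout in the left bay (top crop 215,200) and the cup in the right bay. The left lever's rod top is at top px about (290.6,207.3) and side px about (320.8,203). The right one's is at (396,210.4) and (363.8,168).

```bash
cat > h.py <<'E'
import numpy as np
from scipy.spatial.transform import Rotation as Rot
from plant import arm
def ray(n,p):
    i=arm.camera_info(n);f=200/np.tan(np.radians(i["fovy"]/2));R=np.array(i["R"]);t=np.array(i["t"])
    d=R.T@[(p[0]-i["cx"])/f,(p[1]-i["cy"])/f,1];return -R.T@t,d/np.linalg.norm(d)
def plane(n,p,z):
    o,d=ray(n,p);return o+d*(z-o[2])/d[2]
def tri(p,q):
    o1,d1=ray("top",p);o2,d2=ray("side",q)
    a,b=np.linalg.lstsq(np.c_[d1,-d2],o2-o1,rcond=None)[0];x,y=o1+a*d1,o2+b*d2
    return (x+y)/2,np.linalg.norm(x-y)
def toolrel(p,s=None):
    s=s or arm.get_state();return Rot.from_quat(np.roll(s["orientation"],-1)).inv().apply(np.array(p)-s["ee_pos"])*100
E
python3 - <<'E'
from h import *
np.set_printoptions(precision=4,suppress=True)
P=[]
for n,p,q in(("L",(290.6,207.3),(320.8,203.5)),("R",(396,210.4),(363.8,168.2))):
    print(n,plane("top",p,.178),plane("side",q,.178),tri(p,q));P.append(plane("top",p,.178))
d=P[0]-P[1];print("len",np.linalg.norm(d),"yaw",np.degrees(np.arctan2(-d[0],d[1])))
print("red",plane("top",(365,272),.1))
# pen back corners at z=.112
A,B=plane("top",(220+50/3.5,95+40/3.5),.112),plane("top",(220+716/3.5,95+50/3.5),.112);d=A-B;print("back",A,B,np.linalg.norm(d),np.degrees(np.arctan2(-d[0],d[1])))
s=arm.get_state();print(Rot.from_quat(np.roll(s["orientation"],-1)).as_matrix())
E
```

```text
L [0.5412 0.0639 0.178 ] [0.5425 0.065  0.178 ] (array([0.5419, 0.0643, 0.1777]), np.float64(0.0016266173964700997))
R [ 0.5398 -0.1113  0.178 ] [ 0.5399 -0.1083  0.178 ] (array([ 0.5405, -0.1112,  0.1766]), np.float64(0.001344295365606911))
len 0.17522379732049712 yaw -0.4565975971312399
red [ 0.4328 -0.0681  0.1   ]
back [0.7307 0.178  0.112 ] [ 0.7308 -0.1713  0.112 ] 0.3493619288051138 0.008747017165469877
[[ 0.9699  0.2434 -0.0006]
 [ 0.2434 -0.9699  0.0022]
 [-0.     -0.0023 -1.    ]]
```

Emit:
{"api": "servo_tool", "payload": {"commands": [[[0,0,-6,3.4,-2,-0.25,1],[0,0,-12,6.8,-4,-0.5,1],[0,0,-18,10.2,-6,-0.75,1],[0,0,-24,13.6,-8,-1,1],[0,0,-30,17,-10,-1.25,1],[0,0,-36,20.4,-12,-1.5,1],[0,0,-42,23.8,-14,-1.75,1],[0,0,-48,27.2,-16,-2,1]]]}}

```text
t: 0.77
ee_pos: [0.3838, -0.4074, 0.2495]
orientation: [-0.0, 0.856, 0.518, -0.0]
wrist_force: [1.8, -0.5, -0.2]
grip_width: 1.0
gripper_force: 0.0
```

```bash
python3 - <<'E'
from h import *
np.set_printoptions(precision=4,suppress=True)
s=arm.get_state();print(s["t"],s["ee_pos"],s["qpos"])
print("rel lever above",toolrel([.542,.0642,.24]))
for c,z,n in(((190,377),.112,"rail"),((88,368),.112,"hingepost"),((95,375),.168,"pin back"),((95,400),.155,"pin front")):
    print(n,plane("top",(220+c[0]/3.5,95+c[1]/3.5),z))
print("hinge side", plane("side",(205+322/4,155+408/4),.112))
print(Rot.from_quat(np.roll(s["orientation"],-1)).as_matrix())
E
```

```text
0.7667 [ 0.3838 -0.4074  0.2495] [ 0.9527  0.4657 -0.2683  1.6563  0.1387  1.039   0.1588]
rel lever above [49.1133 -7.8556  0.9625]
rail [0.5538 0.0986 0.112 ]
hingepost [0.5574 0.1518 0.112 ]
pin back [0.5491 0.1387 0.168 ]
pin front [0.5379 0.1405 0.155 ]
hinge side [0.5571 0.1634 0.112 ]
[[ 0.4638  0.886  -0.0006]
 [ 0.886  -0.4638  0.0004]
 [ 0.0001 -0.0008 -1.    ]]
```

Emit:
{"api": "servo_tool", "payload": {"commands": [[[0,0,-3.5,3.8,-0.6,0,1],[0,0,-7,7.6,-1.2,0,1],[0,0,-10.5,11.4,-1.8,0,1],[0,0,-14,15.2,-2.4,0,1],[0,0,-17.5,19,-3,0,1],[0,0,-21,22.8,-3.6,0,1],[0,0,-24.5,26.6,-4.2,0,1],[0,0,-27.6,30.4,-4.9,0,1]]]}}

```text
t: 1.43
ee_pos: [0.4821, -0.1159, 0.2495]
orientation: [-0.0, 0.708, 0.706, -0.0]
wrist_force: [0.9, 0.0, -0.1]
grip_width: 0.998
gripper_force: 0.0
```

```bash
python3 - <<'E'
from h import *
np.set_printoptions(precision=4,suppress=True)
s=arm.get_state();print(s["t"],s["ee_pos"],s["qpos"]);print(toolrel([.542,.0642,.24]))
print(Rot.from_quat(np.roll(s["orientation"],-1)).as_matrix())
E
```

```text
1.4333 [ 0.4821 -0.1159  0.2495] [ 0.5198  0.3857 -0.4591  1.82    0.202   0.9824 -0.0258]
[18.0249  5.9353  0.945 ]
[[ 0.003   1.     -0.0004]
 [ 1.     -0.003  -0.0001]
 [-0.0001 -0.0004 -1.    ]]
```

Emit:
{"api": "servo_tool", "payload": {"commands": [[[0,0,0,3.4,1.2,0,1],[0,0,0,7,2.4,0,1],[0,0,0,10.6,3.6,0,1],[0,0,0,14,4.6,0,1],[0,0,0,17,5.6,0,1],[0,0,0,18,5.9,0,1],[0,0,0,18,5.9,0,1]]]}}

```text
t: 2.02
ee_pos: [0.542, 0.0661, 0.2494]
orientation: [-0.001, 0.707, 0.707, 0.001]
wrist_force: [0.3, -1.0, 0.7]
grip_width: 1.001
gripper_force: 0.0
```

```bash
python3 - <<'E'
from h import *
import cv2
np.set_printoptions(precision=4,suppress=True)
s=arm.get_state();im=arm.camera("wrist");cv2.imwrite("pics/w1.png",im[:,:,::-1])
print(s["t"],s["ee_pos"],s["qpos"]);print(toolrel([.542,.0642,.24]))
i=arm.camera_info("wrist");M=np.linalg.inv(i["mount"]);f=200/np.tan(np.radians(i["fovy"]/2))
for P in([.542,.0642,.178],[.556,.168,.112],[.542,.14,.155]):
    c=M@np.r_[toolrel(P,s)/100,1];print(P,i["cx"]+f*c[0]/c[2],i["cy"]+f*c[1]/c[2])
E
```

```text
2.0167 [0.542  0.0661 0.2494] [ 0.1561  0.4683 -0.4769  1.69    0.2397  1.0419 -0.3975]
[0.1459 0.0314 0.9169]
[0.542, 0.0642, 0.178] 319.68698040145614 217.74744931553
[0.556, 0.168, 0.112] 334.691061670382 89.20264902006053
[0.542, 0.14, 0.155] 319.66377164147667 120.09491345854546
```

View pics/w1.png

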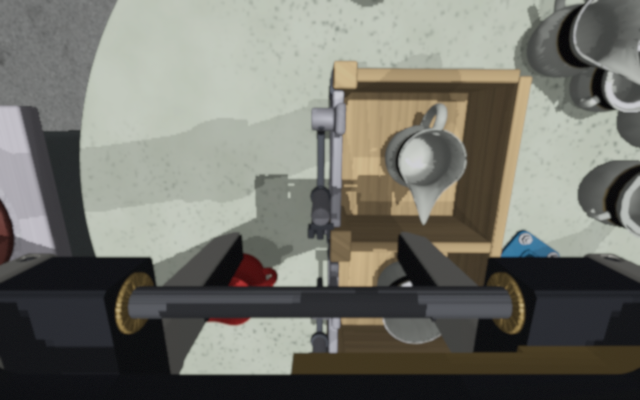

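The rod top is at about (320,215) in the wrist view, against a prediction of (320,218), with the pin end at (323,118). The fingers are on either side of the rod, so I'm going down.

Emit:
{"api": "servo_tool", "payload": {"commands": [[[0,0,0,0,0,2.5,0.6],[0,0,0,0,0,5,0.6],[0,0,0,0,0,7.5,0.6],[0,0,0,0,0,9.5,0.6],[0,0,0,0,0,10.2,0.6],[0,0,0,0,0,10.2,0.6]]]}}

```text
t: 2.57
ee_pos: [0.5406, 0.0591, 0.1459]
orientation: [-0.001, 0.71, 0.704, -0.002]
wrist_force: [-0.8, 0.2, 0.3]
grip_width: 0.626
gripper_force: 0.0
```

Emit:
{"api": "servo_tool", "payload": {"commands": [[[0,0,0,0,0,0,0.3],[0,0,0,0,0,0,0.1],[0,0,0,0,0,0,0],[0,0,0,0,0,0,0],[0,0,0,0,0,0,0],[0,0,0,0,0,0,0]]]}}

```text
t: 3.07
ee_pos: [0.5423, 0.0623, 0.1482]
orientation: [0.0, 0.709, 0.705, 0.0]
wrist_force: [0.1, 0.0, 0.3]
grip_width: 0.221
gripper_force: 0.0
```

Emit:
{"api": "servo_tool", "payload": {"commands": [[[0,0,0,0,0,0,0],[0,0,0,0,0,0,0],[0,0,0,0,0,0,0],[0,0,0,0,0,0,0]]]}}

```text
t: 3.4
ee_pos: [0.5422, 0.0623, 0.148]
orientation: [0.0, 0.709, 0.705, 0.0]
wrist_force: [-0.7, -0.5, 2.3]
grip_width: 0.169
gripper_force: 30.0
```

Gripped: the opening is 0.169, which is 16 mm. Next I lift it 14 mm.

Emit:
{"api": "servo_tool", "payload": {"commands": [[[0,0,0,0,0,-0.3,0],[0,0,0,0,0,-0.6,0],[0,0,0,0.1,0,-0.9,0],[0,0,0,0.1,0,-1.2,0],[0,0,0,0.15,0,-1.4,0],[0,0,0,0.15,0,-1.4,0],[0,0,0,0.15,0,-1.4,0]]]}}

```text
t: 3.98
ee_pos: [0.5414, 0.0642, 0.1615]
orientation: [-0.001, 0.709, 0.705, -0.0]
wrist_force: [-0.9, 3.2, -6.9]
grip_width: 0.168
gripper_force: 30.0
```

```bash
python3 - <<'E'
from h import *
import cv2
np.set_printoptions(precision=4,suppress=True)
s=arm.get_state();im=arm.camera("side");cv2.imwrite("pics/s1.png",cv2.resize(im[130:310,205:425,::-1],None,fx=3,fy=3,interpolation=cv2.INTER_CUBIC))
print(s["t"],s["ee_pos"],s["qpos"],s["wrist_force"],s["ft_torque"])
p=s["ee_pos"];h=np.array([.556,.168]);r=p[:2]-h
for a in range(0,91,10):
    c=np.radians(-a);q=h+[np.cos(c)*r[0]-np.sin(c)*r[1],np.sin(c)*r[0]+np.cos(c)*r[1]];print(a,toolrel([*q,p[2]],s))
E
```

```text
3.9833 [0.5414 0.0642 0.1615] [ 0.1262  0.5659 -0.4352  1.8045  0.3074  0.8395 -0.4617] [-0.9067  3.2238 -6.9141] [ 0.2715  0.0507 -0.0074]
0 [0. 0. 0.]
10 [ 0.4019 -1.7817  0.0024]
20 [ 1.107  -3.4666  0.005 ]
30 [ 2.0941 -5.0034  0.0074]
40 [ 3.333  -6.3454  0.0098]
50 [ 4.7861 -7.452   0.0121]
60 [ 6.4093 -8.2894  0.0141]
70 [ 8.1532 -8.8322  0.0158]
80 [ 9.9649 -9.0639  0.0171]
90 [11.7894 -8.9776  0.0181]
```

View pics/s1.png

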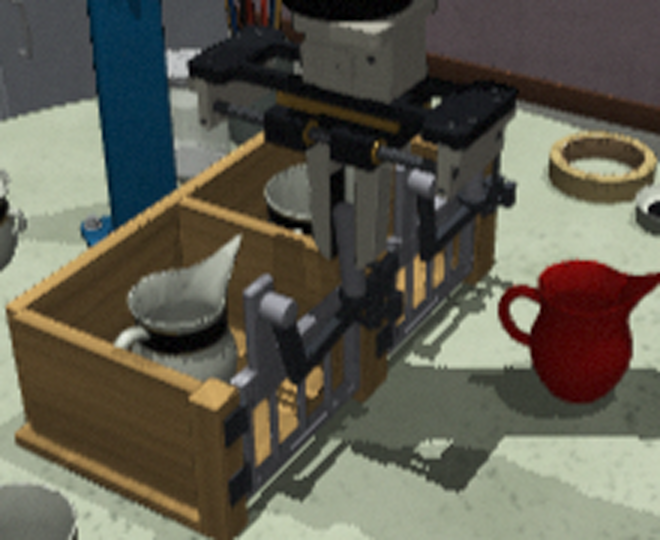

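The side view shows the left bar tilted out of its catch, with the gate still shut. Now I swing the gate along the arc, turning the tool with it.

Emit:
{"api": "servo_tool", "payload": {"commands": [[[0,0,5,0.15,-0.9,0,0],[0,0,10,0.4,-1.8,0,0],[0,0,15,0.7,-2.65,0,0],[0,0,20,1.1,-3.45,0,0],[0,0,25,1.6,-4.25,0,0],[0,0,30,2.1,-5,0,0],[0,0,35,2.7,-5.7,0,0],[0,0,40,3.3,-6.35,0,0]]]}}

```text
t: 4.7
ee_pos: [0.4801, 0.0976, 0.1621]
orientation: [0.0, 0.908, 0.418, 0.002]
wrist_force: [3.8, 2.8, -8.2]
grip_width: 0.165
gripper_force: 30.0
```

```bash
python3 - <<'E'
from h import *
np.set_printoptions(precision=4,suppress=True)
s=arm.get_state();p=s["ee_pos"]
print(s["t"],p,s["qpos"],s["wrist_force"],s["ft_torque"])
R=Rot.from_quat(np.roll(s["orientation"],-1));print(R.as_matrix(),R.inv().apply(s["wrist_force"]))
c=np.array([.5414+.001*0,.0642]) ;h=np.array([.556,.168]);r=c-h
for a in range(45,91,5):
    t=np.radians(-a);q=h+[np.cos(t)*r[0]-np.sin(t)*r[1],np.sin(t)*r[0]+np.cos(t)*r[1]]
    t=np.radians(-40);q0=h+[np.cos(t)*r[0]-np.sin(t)*r[1],np.sin(t)*r[0]+np.cos(t)*r[1]]
    print(a-40,R.inv().apply([*(q-q0),0])*100)
print("radius",np.linalg.norm(p[:2]-h),np.linalg.norm(r))
E
```

```text
4.7 [0.4801 0.0976 0.1621] [-0.074   0.4666 -0.2438  1.9591  0.1636  0.7306 -1.1222] [ 3.7956  2.8459 -8.182 ] [ 0.1528 -0.5836  0.0717]
[[ 0.6501  0.7598  0.0037]
 [ 0.7599 -0.6501  0.0011]
 [ 0.0032  0.0021 -1.    ]] [4.6035 1.0165 8.1991]
5 [ 0.1581 -0.9007 -0.0014]
10 [ 0.3942 -1.7841 -0.0025]
15 [ 0.7063 -2.6437 -0.0034]
20 [ 1.0921 -3.4727 -0.0039]
25 [ 1.5488 -4.265  -0.0041]
30 [ 2.0727 -5.0145 -0.004 ]
35 [ 2.66   -5.7154 -0.0036]
40 [ 3.3061 -6.3625 -0.0029]
45 [ 4.0062 -6.9508 -0.0019]
50 [ 4.7549 -7.4759 -0.0006]
radius 0.1035234600312742 0.10482175346749359
```

Forces are small, so I continue on the same arc.

Emit:
{"api": "servo_tool", "payload": {"commands": [[[0,0,5,0.15,-0.9,0,0],[0,0,10,0.4,-1.8,0,0],[0,0,15,0.7,-2.65,0,0],[0,0,20,1.1,-3.45,0,0],[0,0,25,1.55,-4.25,0,0],[0,0,30,2.1,-5,0,0],[0,0,35,2.65,-5.7,0,0],[0,0,40,3.3,-6.35,0,0]]]}}

```text
t: 5.37
ee_pos: [0.4526, 0.1631, 0.1622]
orientation: [0.0, 0.997, 0.083, 0.001]
wrist_force: [1.3, 0.7, -6.7]
grip_width: 0.166
gripper_force: 30.0
```

Emit:
{"api": "servo_tool", "payload": {"commands": [[[0,0,4,0.1,-0.7,0,0],[0,0,7,0.2,-1.2,0,0],[0,0,7,0.2,-1.2,0,0],[0,0,7,0.2,-1.2,0,0],[0,0,7,0.2,-1.2,0.3,0],[0,0,7,0.2,-1.2,0.7,0],[0,0,7,0.2,-1.2,1,0],[0,0,7,0.2,-1.2,1.2,0]]]}}

```text
t: 6.03
ee_pos: [0.4514, 0.1755, 0.1505]
orientation: [-0.001, 1.0, 0.023, 0.0]
wrist_force: [-3.3, -0.3, 5.3]
grip_width: 0.166
gripper_force: 30.0
```

```bash
python3 - <<'E'
from h import *
np.set_printoptions(precision=4,suppress=True)
s=arm.get_state();p=s["ee_pos"]
print(s["t"],p,s["qpos"],s["wrist_force"],s["ft_torque"])
r=p[:2]-[.556,.168];print("r",np.linalg.norm(r),"gate deg",np.degrees(np.arctan2(-r[0],-r[1])-np.arctan2(.0146,.1038)))
R=Rot.from_quat(np.roll(s["orientation"],-1));print(R.as_matrix(),R.inv().apply(s["wrist_force"]))
E
```

```text
6.0333 [0.4514 0.1755 0.1505] [-0.4056  0.4684 -0.0138  1.9888  0.0085  0.6838 -1.9487] [-3.3435 -0.3244  5.3116] [0.0747 0.3943 0.0106]
r 0.1048404544336307 gate deg 86.07104620550767
[[ 0.9989  0.0466  0.0003]
 [ 0.0466 -0.9989  0.0011]
 [ 0.0004 -0.001  -1.    ]] [-3.353   0.1626 -5.313 ]
```

The gate is at about 86° and the bar is lowered. I open the fingers and go straight up.

Emit:
{"api": "servo_tool", "payload": {"commands": [[[0,0,0,0,0,0,0.3],[0,0,0,0,0,0,0.6],[0,0,0,0,0,0,0.6],[0,0,0,0,0,0,0.6],[0,0,0,0,0,0,0.6],[0,0,0,0,0,0,0.6]]]}}

```text
t: 6.53
ee_pos: [0.4518, 0.1753, 0.1497]
orientation: [-0.0, 1.0, 0.023, 0.0]
wrist_force: [-0.5, -0.4, -0.3]
grip_width: 0.549
gripper_force: 0.0
```

Emit:
{"api": "servo_tool", "payload": {"commands": [[[0,0,0,0,0,-1,0.6],[0,0,0,0,0,-3,0.6],[0,0,0,0,0,-5,0.6],[0,0,0,0,0,-7,0.6],[0,0,0,0,0,-9,0.6],[0,0,0,0,0,-11,0.6],[0,0,0,0,0,-11,0.6],[0,0,0,0,0,-11,0.6]]]}}

```text
t: 7.2
ee_pos: [0.4521, 0.1756, 0.2603]
orientation: [-0.0, 1.0, 0.023, 0.001]
wrist_force: [-0.3, 0.2, 0.1]
grip_width: 0.602
gripper_force: 0.0
```

```bash
python3 - <<'E'
from h import *
import cv2
s=arm.get_state();a=arm.camera("side")[100:320,150:450];b=arm.camera("top")[90:310,190:490]
cv2.imwrite("pics/end.png",cv2.resize(np.hstack([a,b])[:,:,::-1],None,fx=1.33,fy=1.33,interpolation=cv2.INTER_CUBIC))
print(s["t"],s["ee_pos"],s["wrist_force"],s["grip_width"])
E
```

```text
7.2 [0.45206475 0.17559354 0.26027786] [-0.29864351  0.18324349  0.10647944] 0.6016322195313615
```

View pics/end.png

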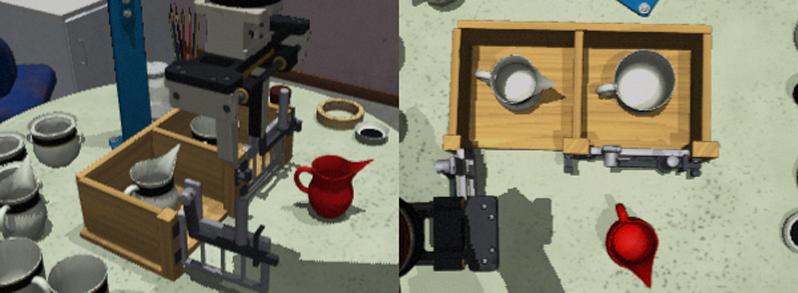

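The left gate stands open at about a right angle with its bar level, the right gate is latched, the jug and cup look unmoved, and the gripper is clear. I'm handing the job in.

```bash
python3 -c "
from plant import arm
print(arm.finish_job())"
```

```text
the job is handed in; nothing more can be done
None
```

I opened the jug's (left) gate to about 86° and let its bar drop back down; the right gate stayed latched, the jug and cup look unmoved, and I handed the job in at about 7 s, though no verdict came back.

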